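Back off the capacitor clamp ring two turns

TASK

On the inverter chassis, loosen the knurled clamp ring around the taller capacitor: roll it round anticlockwise (seen from above) with the fingertips on its rim, until it stands two full turns from tight, its painted mark lined up with the fin on the foot again. The ring was tight with the mark at the fin, but someone may already have eased it by up to a third of a turn, and that counts. Press only lightly, do not grip or lift anything, and leave both capacitors seated, the other ring tight and the things lying around where they are.

Things in the scene. Friction and masses are not known exactly. Their poses are not given: they have to be found in the camera images.
- clamp_a: Fixed clamp unit for the taller capacitor, turned any way, left or right of clamp_b, on the 4 mm chassis plate (strips under 40 mm high along its sides, at |y| = 0.29). Origin: centre of the underside of its black round foot (132 mm across, 10 mm high); z up is the common axis of foot, cup (59 mm across, top 54 mm above the origin), ring and capacitor..
- ring_a (a joint): Angle in rad of clamp_a's knurled aluminium ring: 0 = tight, mark at the fin; grows anticlockwise seen from above (loosening), 6.283 a turn, stop at 16.5. Starts between 0 and 2.0. The ring stays at one height, turns stiffly (0.05 N m, about 1 N at the rim), has no spring and stays where it is left.
- ring_a_centre (a point): Centre of ring_a's top face, on the axis, 58 mm above clamp_a's origin. The ring is 96 mm across over 30 upright half-round ribs that stand 2 mm out of its 92 mm rim, and 18 mm high (underside 40 mm above clamp_a's origin); its flat top face reaches in to 31 mm from the axis. Too wide to be gripped across.
- ring_a_mark (a point): Outer end of the black line (15 by 7 mm) painted radially on ring_a's top face, 45 mm from the axis; it turns with the ring.
- clamp_a_fin (a point): Top of the white upright index fin on clamp_a's foot, along clamp_a's +x axis: 54 to 66 mm from the axis (this point: 60 mm), 7 mm thick, its top 28 mm above clamp_a's origin, below the ring.
- cap_a: The taller capacitor, a loose black can 50 mm across and 81 mm high in the cup of clamp_a with 1.5 mm play all round; its top stands 36 mm above the ring's top face, with two 6 mm screw terminals on it. Origin: centre of its underside. Only to be left seated.
- clamp_b: The other fixed clamp unit, the same as clamp_a; it holds the shorter capacitor.
- ring_b (a joint): Angle in rad of the other ring, of the same make as ring_a: 0 = tight, which is how it starts and must stay.
- ring_b_centre (a point): Centre of ring_b's top face, 58 mm above clamp_b's origin.
- cap_b: The shorter capacitor, a loose black can 50 mm across and 55 mm high in the cup of clamp_b; its top stands 10 mm above the ring's top face, with two 6 mm terminals. Origin: centre of its underside.
- meter: Bystander: yellow handheld multimeter lying on the desk to the left (+y), 165 by 82 mm, 43 mm high over its dial. Origin: centre of its underside.
- driver: Bystander: screwdriver lying on the desk to the right (-y), about 200 mm long. Origin near its middle.
- spare: Bystander: loose small black capacitor standing on the chassis plate beyond the clamps (+x), 35 mm across and 45 mm high. Origin: centre of its underside.

How it is judged:
On the way, in this order (a step that is already met when the one before it is completed fails the run):
1. the ring of the taller capacitor has passed one full turn from tight (value of joint ring_a above 6.28319 rad), for 0.05 s.
2. it stands two full turns from tight (value of joint ring_a between 12.2164 and 12.9164 rad), for 0.2 s.
At the end, for the whole second after the job is handed in: The ring of the taller capacitor is at rest two full turns from tight (12.57 rad, within 0.35 rad or 20 degrees), the other ring is still tight (within 0.2 rad) and both capacitors are seated (within 10 mm of where they were) (all of step 2 and velocity of joint ring_a between -0.1 and 0.1 rad/s and value of joint ring_b below 0.2 rad and distance of each of cap_a, cap_b from where it was at the start of the episode below 0.01 m); the robot touches nothing.
It fails at once if the other ring is turned by more than 0.2 rad (value of joint ring_b above 0.2 rad).
It fails at once if a capacitor is lifted or shifted by more than 10 mm (distance of any of cap_a, cap_b from where it was at the start of the episode above 0.01 m).
It fails at once if a capacitor is gripped or pressed with more than 15 N (contact force between the fingers and cap_a above 15 N or contact force between the fingers and cap_b above 15 N).
It fails at once if the ring is pressed with more than 40 N (contact force between anything else and ring_a above 40 N).
It fails at once if the meter, the screwdriver or the spare capacitor is moved by more than 25 mm (distance of any of meter, driver, spare from where it was at the start of the episode above 0.025 m).
It also fails if it takes over 67 s, if anything falls off the work surface, if the arm or the gripper's body presses on something with over 40 N, if the wrist force passes 120 N, or if a joint passes its speed limit or range.

ROBOT

A 7-joint arm with a two-finger parallel gripper is mounted at the origin on the work surface. World frame = base frame: x ahead of the robot, y to its left, z up, the work surface at z = 0. Lengths are in m, angles in rad, forces in N, time in s.
With the tool pointing down it reaches from about 0.35 to 0.9 m from the base axis. Payload 19.9 kg.
Tool frame: the origin (TCP) lies between the finger pads; the fingertips stand 19 mm ahead of it and the grasp point (between the pads) is the TCP; z points along the fingers, y is the line along which they close (so a half turn about z gives the same grasp; the last joint's range is limited). The gripper opens to 94 mm and grips with 3 to 60 N. Pads are 16 mm wide; open, the fingers measure 119 mm over their backs; the gripper's body (75 mm by 177 mm) begins 78 mm behind the grasp point.
Start: joints at [-1.188, 0.417, -0.01, 1.614, 0.005, 1.111, -0.053], TCP at [0.257, 0.57, 0.224] pointing down, gripper open.
Joint ranges: [-2.81, 2.81], [-0.39, 2.02], [-1.27, 1.25], [0.06, 2.57], [-1.19, 4.33], [0.19, 2], [-2.82, 2.82]. Speed limits (rad/s): [1.89, 1.89, 2.39, 2.39, 3.01, 3.01, 3.01].

INTERFACE

Orientations are given as a 3x3 rotation matrix whose columns are the frame's x, y, z axes.
In Python, from rig import robot gives the robot as it stands. Calls block until the motion is done:
- robot.move_ptp(position, orientation): joint-space move of the TCP to a pose.
- robot.move_linear(position, velocity=0.15, frame=None, threshold=None): straight line of the TCP; frame=None keeps the orientation; velocity is the mean speed in m/s. With threshold (N) it stops when the force on the tool has changed by that much, and returns True; else False.
- robot.goto_joints(angles): joint-space move.
- robot.gripper_to(opening): finger opening in m; the grip force is fixed at half the most; returns when the fingers have stopped.
- robot.pause(seconds).
- robot.ik(position, orientation): joint angles nearest the present ones, or None.
- robot.get_state(): the state.
- robot.grab_frame(name): name is "scene" or "top" or "wrist"; returns the picture (400x640x3 uint8, red, green, blue); there is no depth.
- robot.camera_info(name): a dict with "fx", "fy", "cx", "cy" (pixels), "rvec" (rotation vector, rad) and "tvec" (3), from world to camera coordinates, as OpenCV has them. Camera axes: x right, y down, z forward; pixel columns grow to the right and rows downward; lengths in m; the calibration is good to about 2 mm. A picture is of the moment at which its call begins: read the wrist's pose just before it. camera_info takes no time and is no camera call; for the wrist camera it gives the pose at the moment of the call.
A pose or a line that the arm cannot do raises robot.PlanningError and nothing moves.
- robot.sign_off(): hands the job in; it is judged then, once.
The state is a dict: "time": time; "qpos": joint angles; "joint_vel": joint speeds; "effort": joint torques, N m; "ee_pos": TCP position; "tool_rot": TCP orientation; "force": force on the tool from outside, world axes, zero at the start; "moment": the same for the moment, N m; "opening": finger opening in m; "grasp_force": force on a finger pad.
Only numpy, scipy, OpenCV 4.12 (cv2) and the standard library are available. Lean on these libraries where they do the work, as an engineer would, in place of code of your own. Each camera call takes 0.05 s, during which the arm holds its last target. There are 200 camera calls.

## Working session

There is one attempt and no reset: what is moved stays moved. The work goes in short steps, each a Python script; the robot and the scene stay as the last script left them, time stands still between calls to the robot, and variables do not carry over. Pictures are saved under pics/ and viewed, at most 10 in all, crops included, and the job is handed in when it is done.

```bash
ls; mkdir -p pics; python3 - <<'E'
from rig import robot
import cv2
for n in("top","scene"):
    cv2.imwrite(f"pics/{n}0.png",robot.grab_frame(n)[:,:,::-1]); i=robot.camera_info(n); print(n,i)
s=robot.get_state();print(s['time'],s['ee_pos'],s['tool_rot'])
E
```

```text
pics
top {'fx': 518.3905573273321, 'fy': 518.3905573273321, 'cx': 318.1535156704782, 'cy': 197.25050203841172, 'rvec': array([ 2.12658639, -2.18862633,  0.10094034]), 'tvec': array([0.02541297, 0.61334783, 1.71645529])}
scene {'fx': 370.5387284591892, 'fy': 370.5387284591892, 'cx': 318.0508070819913, 'cy': 201.00124005782737, 'rvec': array([ 1.8087006 ,  1.89695447, -0.63680069]), 'tvec': array([ 0.04085314, -0.44172843,  1.42073462])}
0.1 [0.25689289 0.56943071 0.22389328] [[-9.11555859e-01  4.11176099e-01 -3.62719311e-04]
 [ 4.11176252e-01  9.11555321e-01 -9.93016476e-04]
 [-7.76659228e-05 -1.05433155e-03 -9.99999441e-01]]
```

View pics/top0.png

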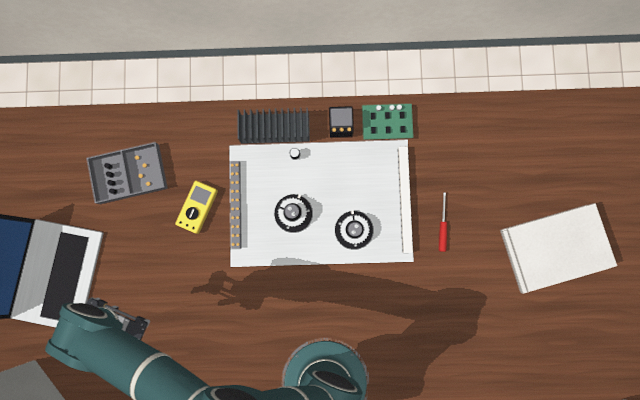

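View pics/scene0.png

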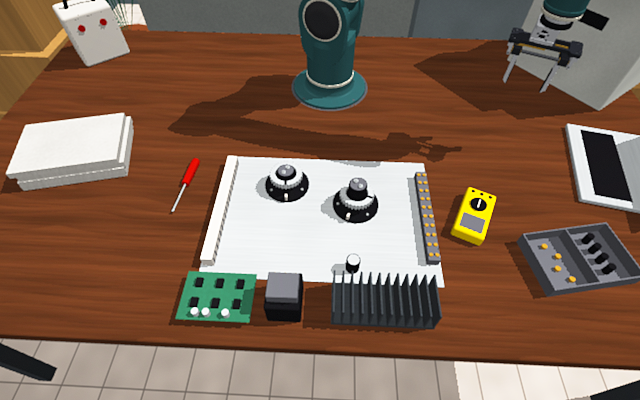

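The top view shows clamp_a (the taller can) at about (293,212), clamp_b at about (354,230), the spare at (295,153), the meter at (196,207) and the driver at (444,222). I'll localise clamp_a roughly, then look from above with the wrist camera.

```bash
cat >h.py <<'E'
import numpy as np, cv2
from rig import robot
def ray(info,uv,z):
    R=cv2.Rodrigues(info['rvec'])[0]; c=-R.T@info['tvec']
    K=np.array([[info['fx'],0,info['cx']],[0,info['fy'],info['cy']],[0,0,1]])
    d=R.T@np.linalg.inv(K)@np.array([uv[0],uv[1],1.])
    return c+d*(z-c[2])/d[2]
def proj(info,P):
    K=np.array([[info['fx'],0,info['cx']],[0,info['fy'],info['cy']],[0,0,1]])
    return cv2.projectPoints(np.array(P,float).reshape(-1,1,3),info['rvec'],info['tvec'],K,None)[0][:,0]
def Rz(a): # tool down, tool x axis at world angle a
    c,s=np.cos(a),np.sin(a); return np.array([[c,s,0],[s,-c,0],[0,0,-1.]])
E
python3 - <<'E'
from h import *
i=robot.camera_info("top")
for uv in((293,212),(354,230)): print(ray(i,uv,.062))
w=robot.camera_info("wrist");R=cv2.Rodrigues(w['rvec'])[0];s=robot.get_state()
c=-R.T@w['tvec']; print("cam in tool",s['tool_rot'].T@(c-s['ee_pos']), "axes",s['tool_rot'].T@R.T, w['fx'])
p=ray(i,(293,212),.062)
for a in (0,np.pi/2,np.pi,-np.pi/2): print(a,robot.ik([p[0],p[1],.3],Rz(a)))
E
```

```text
[0.56404215 0.09205758 0.062     ]
[ 0.49871575 -0.10767073  0.062     ]
cam in tool [ 0.0744113   0.0002153  -0.16002093] axes [[ 2.81827046e-04 -9.67908826e-01 -2.51301462e-01]
 [ 9.99999960e-01  2.81059082e-04  3.89471213e-05]
 [ 3.29332958e-05 -2.51301463e-01  9.67908866e-01]] 344.0700347826507
0 [-0.77270667  0.30903479  0.69981453  1.67568577 -0.20912011  1.2333127
 -1.59733737]
1.5707963267948966 [-0.64777453  0.2844099   0.53546024  1.67196243 -0.15265632  1.22704591
 -0.07832199]
3.141592653589793 [-0.46126287  0.26476969  0.30086853  1.66593702 -0.08257293  1.22336005
  1.42868071]
-1.5707963267948966 [ 0.59434597  0.44711359 -1.08297964  1.63169673  0.40631168  1.31072155
  2.58681861]
```

```bash
python3 - <<'E'
from h import *
R=Rz(np.pi/2)
robot.gripper_to(0.0)
# camera looks back toward tool (-x tool): aim at the ring
robot.move_ptp([.564,.092-.0744+.07,.22],R)
s=robot.get_state();w=robot.camera_info("wrist");f=robot.grab_frame("wrist")
print(s['time'],s['ee_pos'],s['opening'],s['force'],s['qpos'])
np.savez("w1.npz",**w)
cv2.imwrite("pics/w1.png",f[:,:,::-1])
print(proj(w,[[.564,.092,.062],[.564,.092,.098]]))
E
```

```text
3.575 [0.56388586 0.08895431 0.21988552] 0.0006222358261120337 [-0.25279711  0.09089433 -1.22465048] [-0.63866496  0.36047137  0.53928161  1.77146885 -0.2086886   1.06677939
 -0.02389883]
[[317.1742766  188.33635636]
 [317.32874343 197.59379874]]
```

View pics/w1.png

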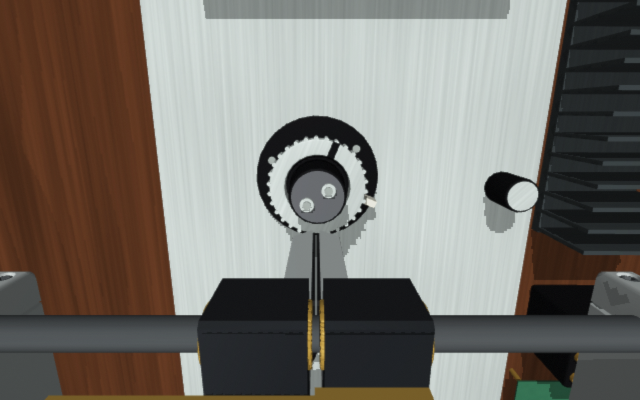

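The wrist view shows the ring centred near (317,187), the mark near (334,150), the fin near (369,202), and thin fingertips at (316,240). I'll take a closer look at the finger geometry and the mark.

```bash
python3 - <<'E'
from h import *
f=cv2.imread("pics/w1.png")[110:300,240:440]
a=cv2.resize(f,None,fx=2.6,fy=2.6,interpolation=cv2.INTER_CUBIC)
i=robot.camera_info("scene");u=proj(i,[.564,.089,.24])[0].astype(int)
g=robot.grab_frame("scene")[:,:,::-1]
c=g[max(0,u[1]-70):u[1]+100,u[0]-50:u[0]+50]
c=cv2.resize(c,(int(c.shape[1]*a.shape[0]/c.shape[0]),a.shape[0]),interpolation=cv2.INTER_CUBIC)
o=np.hstack([a,c])[:600,:800];print(o.shape,a.shape,u)
cv2.imwrite("pics/z1.png",o)
E
```

```text
(494, 800, 3) (494, 520, 3) [361 144]
```

View pics/z1.png

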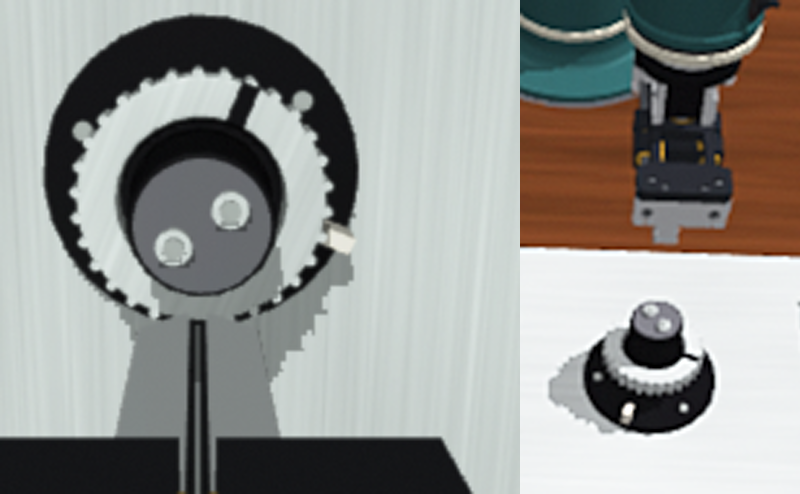

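```bash
python3 - <<'E'
from h import *
i=robot.camera_info("scene");s=robot.get_state();p=s['ee_pos'];R=s['tool_rot'];k=494/170
for z in(.019,0,-.02,-.04,-.078,-.12):
  q=proj(i,[p+R@np.array([x,0,z]) for x in(-.0375,-.008,.008,.0375)])
  print(z,np.round((q-[361-50,144-70])*k+[520,0]).tolist())
w=robot.camera_info("wrist")
for z in(.019,-.04,-.078):
  q=proj(w,[p+R@np.array([x,y,z]) for x in(.008,) for y in (-.0125,.0125)]);print(z,np.round((q-[240,110])*2.6).tolist())
E
```

```text
0.019 [[617.0, 237.0], [652.0, 239.0], [671.0, 239.0], [705.0, 240.0]]
0 [[619.0, 222.0], [654.0, 223.0], [673.0, 223.0], [708.0, 225.0]]
-0.02 [[620.0, 204.0], [656.0, 205.0], [675.0, 206.0], [711.0, 207.0]]
-0.04 [[621.0, 186.0], [658.0, 188.0], [678.0, 188.0], [714.0, 189.0]]
-0.078 [[624.0, 150.0], [662.0, 152.0], [683.0, 152.0], [721.0, 153.0]]
-0.12 [[628.0, 108.0], [667.0, 109.0], [689.0, 109.0], [728.0, 111.0]]
0.019 [[143.0, 323.0], [261.0, 323.0]]
-0.04 [[120.0, 461.0], [289.0, 461.0]]
-0.078 [[91.0, 636.0], [324.0, 637.0]]
```

```bash
cat >>h.py <<'E'
HX,HY,R0=.0125,.008,.048
C=np.array([.564,.0945]); ZT=.068; A=Rz(np.pi/2)
def path(s,r):
    """box centre (rel. C) and outward normal at ring-roll arc length s (at radius R0), anticlockwise, s=0: +x side, lower end"""
    segs=[('l',2*HY,0),('a',0,0),('l',2*HX,1),('a',0,1),('l',2*HY,2),('a',0,2),('l',2*HX,3),('a',0,3)]
    L=2*(2*HX+2*HY)+2*np.pi*R0; s=s%L
    cor=[(HX,-HY),(HX,HY),(-HX,HY),(-HX,-HY)]
    for t,l,k in segs:
        if t=='a': l=R0*np.pi/2
        if s<=l:
            if t=='l':
                n=np.array([round(np.cos(k*np.pi/2)),round(np.sin(k*np.pi/2))]); tt=np.array([-n[1],n[0]])
                return np.array(cor[k])+tt*s+n*r, n
            a=k*np.pi/2+s/R0; n=np.array([np.cos(a),np.sin(a)])
            return np.array(cor[(k+1)%4])+n*r, n
        s-=l
E
python3 - <<'E'
from h import *
w=dict(np.load("w1.npz"))
P=lambda x,y,z:((proj(w,[[x,y,z]])[0]-[240,110])*2.6).round().tolist()
x,y=C
print("ring L,R,top,bot",P(x-.048,y,.062),P(x+.048,y,.062),P(x,y+.048,.062),P(x,y-.048,.062)," foot top",P(x,y+.066,.014),"L",P(x-.066,y,.014))
m=ray(w,(248/2.6+240,87/2.6+110),.062);f=ray(w,(341/2.6+240,235/2.6+110),.032)
am=np.arctan2(*(m[:2]-C)[::-1]);af=np.arctan2(*(f[:2]-C)[::-1])
print(m,f,np.linalg.norm(m[:2]-C),np.linalg.norm(f[:2]-C),am,af,(am-af)%(2*np.pi))
d,n=path(.004,R0+.012); p=C+d
robot.move_ptp([*p,.16],A); robot.move_linear([*p,ZT],.15)
robot.pause(.2);s=robot.get_state();b=s['force'];print(s['time'],s['ee_pos']-[*p,ZT],b)
hit=robot.move_linear([*(p-.016*n),ZT],.02,threshold=3)
s=robot.get_state();print(hit,s['time'],(s['ee_pos'][:2]-C)@n-HX,s['force']-b)
np.save("bias.npy",b)
E
```

```text
ring L,R,top,bot [68.0, 197.0] [333.0, 197.0] [201.0, 63.0] [200.0, 322.0]  foot top [201.0, 9.0] L [41.0, 172.0]
[0.58050508 0.13409171 0.062     ] [0.62056278 0.07260561 0.032     ] 0.04289430651198106 0.060652386391328465 1.1758215870528597 -0.3693201051004723 1.545141692153332
5.1083 [0.00047023 0.00012941 0.00095315] [-0.45782321 -0.16467413  0.28804546]
True 5.7 0.04859657764993504 [ 3.94143228 -0.13444839  0.63821537]
```

```bash
sed -i 's/\.0945\]/.093]/' h.py; cat >>h.py <<'E'
def roll(s0,s1,r,ds=.006,v=.06,Fd=6.,verb=True):
    b=np.load("bias.npy"); s=s0
    while s<s1-1e-6:
        s=min(s+ds,s1); d,n=path(s,r)
        robot.move_linear([*(C+d),ZT],v)
        st=robot.get_state(); F=st['force']-b; N=F[:2]@n; T=F[:2]@np.array([-n[1],n[0]])
        if verb: print(f"{s:.3f} r{r*1e3:.2f} N{N:.1f} T{T:.1f} z{F[2]:.1f} t{st['time']:.2f}")
        if N>25: print("hard"); break
        r+=np.clip((Fd-N)*5e-5,-.0006,.0003)
    return s,r
E
python3 - <<'E'
from h import *
s,r=roll(.004,.04,.0482)
np.save("sr.npy",[s,r])
i=robot.camera_info("wrist");np.savez("w2.npz",**i)
f=robot.grab_frame("wrist")[:,:,::-1]
c=proj(i,[*C,.062])[0].astype(int);print(c,proj(i,[[*C,.062]]))
y0,x0=max(0,c[1]-90),max(0,c[0]-110);print(x0,y0)
cv2.imwrite("pics/w2.png",cv2.resize(f[y0:y0+180,x0:x0+220],None,fx=3,fy=3,interpolation=cv2.INTER_CUBIC))
E
```

```text
0.010 r48.20 N5.8 T1.8 z-1.3 t5.95
0.016 r48.21 N3.4 T1.4 z-0.1 t6.20
0.022 r48.34 N1.3 T-0.0 z0.6 t6.45
0.028 r48.57 N1.4 T0.7 z-0.5 t6.70
0.034 r48.81 N0.6 T0.2 z-0.5 t6.95
0.040 r49.08 N1.4 T-0.6 z-1.4 t7.20
[216 311] [[216.28915224 311.87597757]]
106 221
```

View pics/w2.png

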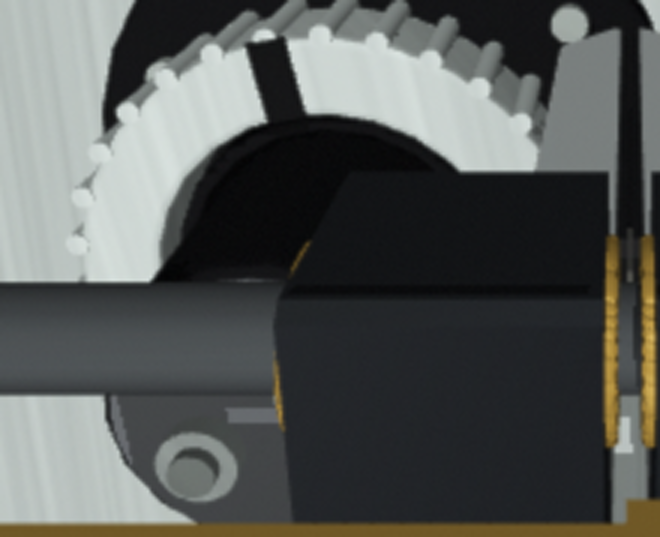

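The mark is now at crop (265,42), i.e. pixel (194,235): the ring follows the finger. My feedback sign was reversed (pressure was dropping), so I'm fixing that and going on.

```bash
sed -i 's/r+=np.clip(.*/r-=np.clip((Fd-N)*5e-5,-.0006,.0003)/' h.py
python3 - <<'E'
from h import *
w=dict(np.load("w2.npz"));m=ray(w,(106+266/3,221+42/3),.062);print("mark",np.arctan2(*(m[:2]-C)[::-1]),np.linalg.norm(m[:2]-C))
s,r=roll(.040,.25,.0480)
np.save("sr.npy",[s,r])
i=robot.camera_info("wrist");np.savez("w3.npz",**i)
f=robot.grab_frame("wrist")[:,:,::-1]
print(proj(i,[[*C,.062]]));cv2.imwrite("pics/w3.png",f)
E
```

```text
mark 1.74671745641036 0.04509464499217232
0.046 r48.00 N0.6 T-0.6 z-0.3 t7.50
0.052 r47.73 N0.4 T-0.7 z0.3 t7.75
0.058 r47.45 N0.2 T-0.4 z-1.2 t8.00
0.064 r47.16 N0.8 T0.2 z0.2 t8.25
0.070 r46.90 N0.6 T-0.3 z-0.6 t8.50
0.076 r46.63 N0.7 T-0.6 z-1.1 t8.75
0.082 r46.36 N1.1 T0.3 z-0.3 t9.00
0.088 r46.12 N5.1 T0.7 z-0.4 t9.25
0.094 r46.07 N8.2 T0.0 z-0.7 t9.50
0.100 r46.18 N9.5 T1.2 z-0.6 t9.75
0.106 r46.36 N9.2 T1.5 z0.3 t10.00
0.112 r46.52 N6.7 T0.4 z1.1 t10.25
0.118 r46.55 N4.9 T1.1 z-0.2 t10.50
0.124 r46.50 N2.7 T0.5 z0.8 t10.75
0.130 r46.33 N0.9 T-1.6 z0.0 t11.00
0.136 r46.08 N-0.5 T-0.7 z-0.8 t11.25
0.142 r45.78 N0.7 T-0.9 z0.5 t11.50
0.148 r45.51 N-0.9 T-1.0 z0.5 t11.75
0.154 r45.21 N0.1 T-0.3 z-1.7 t12.00
0.160 r44.92 N0.1 T0.4 z-1.1 t12.25
0.166 r44.62 N-0.5 T-0.2 z-0.0 t12.50
0.172 r44.32 N-0.2 T0.2 z-0.1 t12.75
0.178 r44.02 N0.4 T-0.1 z-0.3 t13.00
0.184 r43.74 N4.4 T0.4 z2.0 t13.25
0.190 r43.66 N8.8 T-0.1 z3.7 t13.50
0.196 r43.80 N11.3 T-0.0 z6.4 t13.75
0.202 r44.07 N9.9 T1.3 z5.6 t14.00
0.208 r44.26 N7.5 T0.2 z1.0 t14.25
0.214 r44.34 N8.3 T2.0 z1.9 t14.50
0.220 r44.45 N8.1 T0.6 z1.8 t14.75
0.226 r44.56 N8.5 T1.0 z1.2 t15.00
0.232 r44.68 N10.0 T0.1 z1.5 t15.25
0.238 r44.88 N9.4 T0.6 z0.7 t15.50
0.244 r45.06 N10.0 T0.8 z0.4 t15.75
0.250 r45.26 N9.5 T1.1 z0.5 t16.00
[[405.28595483 172.51288898]]
```

View pics/w3.png

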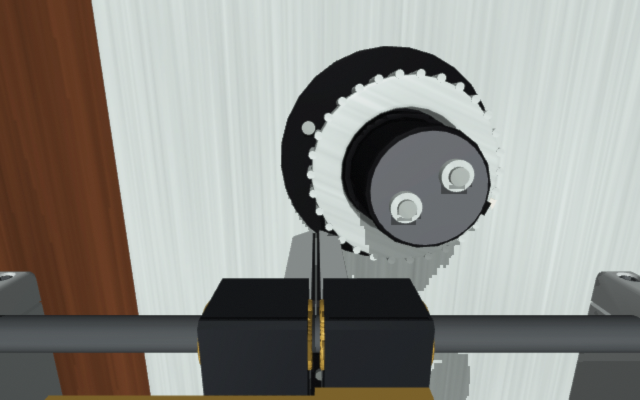

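Black mark now near (486,209), just beside the can at the lower right; converting that to an angle and continuing.

```bash
sed -i 's/-.0006,.0003)/-.0006,.0005)/' h.py
python3 - <<'E'
from h import *
w=dict(np.load("w3.npz"));m=ray(w,(488,212),.062);a=np.arctan2(*(m[:2]-C)[::-1]);print("mark",a,np.linalg.norm(m[:2]-C),"theta",a+2*np.pi+.346)
s,r=roll(.25,.50,np.load("sr.npy")[1],Fd=7,verb=True)
np.save("sr.npy",[s,r])
i=robot.camera_info("wrist");np.savez("w4.npz",**i)
f=robot.grab_frame("wrist")[:,:,::-1]
print(proj(i,[[*C,.062]]));cv2.imwrite("pics/w4.png",f)
E
```

```text
mark -0.4390305622621104 0.04712015509996755 theta 6.190154744917476
0.256 r45.43 N5.6 T-1.0 z-1.0 t16.30
0.262 r45.36 N6.1 T0.3 z-1.3 t16.55
0.268 r45.32 N7.5 T1.2 z-2.3 t16.80
0.274 r45.34 N10.7 T0.3 z-0.8 t17.05
0.280 r45.53 N14.0 T-1.0 z-1.6 t17.30
0.286 r45.88 N16.8 T-0.7 z-0.8 t17.55
0.292 r46.37 N17.4 T1.3 z-4.7 t17.80
0.298 r46.89 N13.7 T2.4 z-3.6 t18.05
0.304 r47.23 N12.3 T2.1 z-3.4 t18.30
0.310 r47.49 N8.9 T2.0 z-3.9 t18.55
0.316 r47.59 N6.8 T1.4 z-5.3 t18.80
0.322 r47.58 N4.3 T1.8 z-3.2 t19.05
0.328 r47.45 N4.9 T1.2 z-2.3 t19.30
0.334 r47.34 N5.1 T1.3 z-3.7 t19.55
0.340 r47.24 N5.4 T2.2 z-2.4 t19.80
0.346 r47.17 N5.6 T1.4 z-2.9 t20.05
0.352 r47.09 N4.8 T1.9 z-2.2 t20.30
0.358 r46.99 N4.9 T0.8 z-2.7 t20.55
0.364 r46.88 N6.8 T0.6 z-2.9 t20.80
0.370 r46.87 N6.6 T0.8 z-3.2 t21.05
0.376 r46.85 N7.6 T1.4 z-3.1 t21.30
0.382 r46.88 N8.5 T1.1 z-2.8 t21.55
0.388 r46.96 N9.6 T1.1 z-2.8 t21.80
0.394 r47.09 N7.5 T1.2 z-0.8 t22.05
0.400 r47.11 N6.7 T1.7 z0.1 t22.30
0.406 r47.10 N6.2 T1.4 z0.6 t22.55
0.412 r47.06 N5.1 T1.0 z1.2 t22.80
0.418 r46.96 N4.1 T1.5 z1.5 t23.05
0.424 r46.82 N3.8 T0.2 z1.5 t23.30
0.430 r46.66 N4.2 T0.6 z1.0 t23.55
0.436 r46.51 N3.5 T0.3 z0.3 t23.80
0.442 r46.34 N4.4 T1.9 z0.7 t24.05
0.448 r46.21 N4.1 T0.9 z-0.0 t24.30
0.454 r46.07 N4.4 T0.8 z0.1 t24.55
0.460 r45.93 N5.6 T0.6 z0.5 t24.80
0.466 r45.86 N8.1 T-0.4 z-0.6 t25.05
0.472 r45.92 N10.7 T-0.4 z-0.4 t25.30
0.478 r46.10 N11.8 T0.3 z0.3 t25.55
0.484 r46.34 N12.3 T0.3 z1.3 t25.80
0.490 r46.61 N11.7 T0.1 z1.6 t26.05
0.496 r46.84 N7.9 T1.9 z1.6 t26.30
0.500 r46.89 N6.7 T2.2 z2.4 t26.55
[[340.61448458 348.3314536 ]]
```

View pics/w4.png

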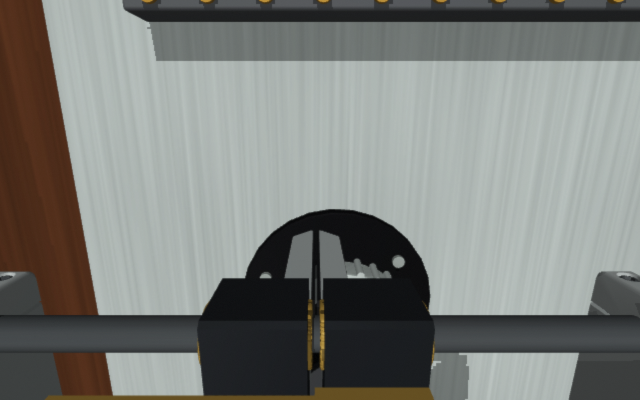

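The tool hides the ring here. No-slip rolling gives θ ≤ 11.4, so another 0.05 m is safe. After that I'll back off and look.

```bash

python3 - <<'E'
from h import *
s,r=roll(.50,.545,np.load("sr.npy")[1],Fd=7)
np.save("sr.npy",[s,r])
d,n=path(s,R0+.015);p=C+d
robot.move_linear([*p,ZT],.1);robot.move_linear([*p,.16],.2)
robot.move_ptp([.564,.088,.22],A)
i=robot.camera_info("wrist");np.savez("w5.npz",**i);print(robot.get_state()['time'])
f=robot.grab_frame("wrist")[:,:,::-1]
print(proj(i,[[*C,.062]]));cv2.imwrite("pics/w5.png",cv2.resize(f[110:300,240:440],None,fx=2.6,fy=2.6,interpolation=cv2.INTER_CUBIC))
E
```

```text
0.506 r46.88 N1.9 T-0.2 z-0.1 t26.85
0.512 r46.62 N0.5 T-0.5 z-0.4 t27.10
0.518 r46.30 N-0.2 T0.3 z0.1 t27.35
0.524 r45.93 N-0.7 T-1.0 z-0.6 t27.60
0.530 r45.55 N0.8 T-0.6 z0.3 t27.85
0.536 r45.24 N-0.4 T0.0 z-1.0 t28.10
0.542 r44.87 N-0.2 T-0.7 z0.2 t28.35
0.545 r44.51 N0.7 T-0.4 z-0.2 t28.60
30.025
[[317.25486313 185.6560085 ]]
```

View pics/w5.png

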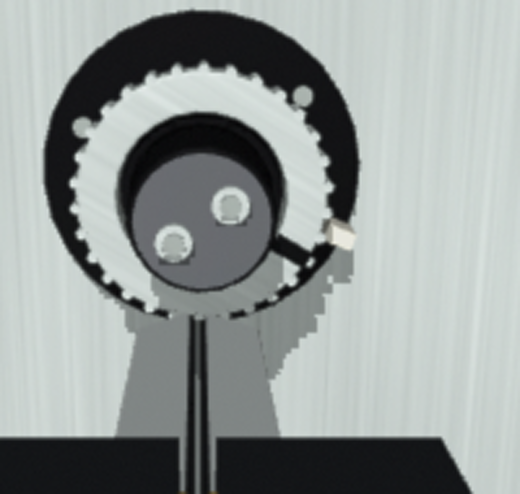

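Mark now at crop (305,258), close to the fin. I need to settle which turn this is, so I'll profile darkness round the ring's top face in the w3 and w5 frames.

```bash

python3 - <<'E'
from h import *
f3=cv2.imread("pics/w3.png",0)
f5=cv2.resize(cv2.imread("pics/w5.png",0),(200,190),interpolation=cv2.INTER_AREA)
for nm,f,off in(("w3",f3,(0,0)),("w5",f5,(240,110))):
    w=dict(np.load(nm+".npz")); 
    for rad in(.0435,.040,.036):
        a=np.arange(-180,180,4); P=[[C[0]+rad*np.cos(x),C[1]+rad*np.sin(x),.062] for x in np.radians(a)]
        q=proj(w,P)-off
        v=cv2.remap(f,q[:,0].astype(np.float32).reshape(1,-1),q[:,1].astype(np.float32).reshape(1,-1),cv2.INTER_LINEAR)[0]
        print(nm,rad,' '.join(f"{x}:{y}" for x,y in zip(a,v) if y<110))
    if nm=="w5":
        ys,xs=np.mgrid[0:190,0:200]
m=ray(dict(np.load("w5.npz")),(240+305/2.6,110+258/2.6),.062);a=np.arctan2(*(m[:2]-C)[::-1]);print(a,np.linalg.norm(m[:2]-C),a+.346)
g=cv2.imread("pics/w3.png")[180:240,440:510]
cv2.imwrite("pics/z3.png",cv2.resize(g,None,fx=8,fy=8,interpolation=cv2.INTER_NEAREST))
E
```

```text
w3 0.0435 -52:52 -48:43 -44:63 -40:58 -36:66 -32:65 -28:54 -24:27 -20:22
w3 0.04 -76:84 -72:40 -68:68 -64:106 -60:106 -56:106 -52:106 -48:105 -44:106 -40:107 -36:108 -32:107 -28:107 -24:107 -20:107 -16:107 -12:107 -8:106 -4:101 0:43
w3 0.036 -92:50 -88:24 -84:90 -80:107 -76:106 -72:106 -68:106 -64:106 -60:106 -56:106 -52:106 -48:106 -44:107 -40:107 -36:107 -32:107 -28:107 -24:107 -20:107 -16:107 -12:107 -8:107 -4:107 0:107 4:107 8:107 12:103 16:20 20:77
w5 0.0435 -32:17 -28:48
w5 0.04 -36:101 -32:18 -28:35
w5 0.036 -100:103 -96:95 -92:81 -88:100 -80:96 -36:43 -32:18 -28:30
-0.5417887679474878 0.04479919633392904 -0.19578876794748779
```

View pics/z3.png

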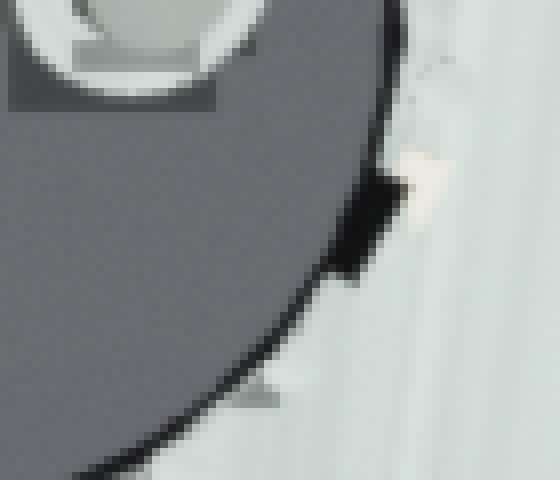

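That confirms w3: black mark at −23° next to the cream fin, θ≈6.2 there. w5 has it at about −31°, so θ≈12.37 if the ring followed. The no-slip prediction is 12.34. To check that firm contact really drives the ring, I'll do one short push of about 0.2 rad and measure the mark's shift. This also centres it.

```bash
cat >>h.py <<'E'
def mark(f,w):
    g=cv2.cvtColor(f,cv2.COLOR_RGB2GRAY); a=np.radians(np.arange(-90,60,.5)); t=0
    for rad in(.037,.039,.041,.043):
        q=proj(w,np.c_[C[0]+rad*np.cos(a),C[1]+rad*np.sin(a),a*0+.062]).astype(np.float32)
        v=cv2.remap(g,q[:,:1],q[:,1:],cv2.INTER_LINEAR)[:,0].astype(float); t=t+np.clip(90-v,0,None)
    return (t*a).sum()/t.sum(), t.max()
E
python3 - <<'E'
from h import *
w=robot.camera_info("wrist");print(mark(robot.grab_frame("wrist"),w))
s=.292; d,n=path(s,R0+.013);p=C+d
robot.move_ptp([*p,.16],A); robot.move_linear([*p,ZT],.15); robot.pause(.2)
np.save("bias.npy",robot.get_state()['force'])
print(robot.move_linear([*(p-.018*n),ZT],.02,threshold=4))
e=robot.get_state()['ee_pos'];r=(e[:2]-C)@n-HY;print(e,r)
s,r=roll(s,s+.010,r-.0003,ds=.005,v=.03,Fd=7)
d,n=path(s,R0+.013);p=C+d
robot.move_linear([*p,ZT],.1);robot.move_linear([*p,.16],.2)
robot.move_ptp([.564,.088,.22],A)
w=robot.camera_info("wrist");f=robot.grab_frame("wrist");print(mark(f,w),robot.get_state()['time'])
cv2.imwrite("pics/w6.png",f[:,:,::-1])
E
```

```text
(np.float64(-0.5490295866471765), np.float64(287.0))
True
[0.56023559 0.03453142 0.06785075] 0.050468581414830765
0.297 r50.17 N3.2 T1.6 z-0.6 t32.47
0.302 r49.98 N5.2 T0.4 z-1.7 t32.78
(np.float64(-0.3346496460041103), np.float64(289.0)) 34.1417
```

The short push moved the mark by +0.214 rad against 0.208 predicted, so firm contact drives the ring without slip and the two-turn count holds. The mark (−0.335) now lines up with the fin (−0.346), and the arm is clear.

```bash
python3 -c "
from rig import robot
print(robot.sign_off())"
```

```text
the job is handed in; nothing more can be done
None
```

I handed the job in at about 34 s: by my estimate the taller capacitor's ring stands at 12.58 rad, two full turns from tight, with its mark within about 0.01 rad of the fin; the full-turn count is inferred from the rolled distance, not watched throughout, and sign-off gave no verdict.

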